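# Hang the freshly raised copper cup

### The arm

A 6-joint arm with a two-finger parallel gripper is mounted at the origin on the work surface. World frame = base frame: x ahead of the robot, y to its left, z up, the work surface at z = 0. Lengths are in m, angles in degrees, forces in N, time in s.
With the tool pointing down it reaches from about 0.4 to 0.825 m from the base axis. Payload 7 kg.
Tool frame: the origin (TCP) lies midway between the tips of the shut fingers; the grasp point (between the pads) lies arm.grip_depth behind it (arm.grip_depth is the distance from the TCP to the grasp point, in m); z points along the fingers, y is the line along which they close (so a half turn about z gives the same grasp; the last joint's range is limited). The gripper opens to 88 mm and grips with 3 to 60 N. Pads are 19 mm wide; open, the fingers measure 130 mm over their backs; the gripper's body (78 mm by 193 mm) begins 47 mm behind the grasp point.
Start: joints at [80.449, 20.546, 0.682, 0, -70.136, -16.507], TCP at [0.297, 0.606, 0.227] pointing down, gripper open.
Joint ranges: [-176.03, 176.03], [-82.01, 121.73], [-58.28, 71.71], [-173.87, 95.51], [-174.79, -0.11], [-173.66, 173.66]. Speed limits (degrees/s): [136.94, 136.94, 172.46, 180, 180, 180].

### API

Orientations are given as a 3x3 rotation matrix whose columns are the frame's x, y, z axes.
In Python, from rig import monitor, get_image, calibration, arm gives the robot as it stands.
- The arm moves only by the tool carry_out, never from a script. Its argument "deltas" is one flat list of numbers, 7 for each row, row after row: the shift along the world's x, y, z in cm, then the turn, a rotation vector about the world's x, y, z in degrees, then the opening, from 0 (shut) to 1 (fully open). A call has 1 to 8 rows; each row is the pose to reach, as a shift and turn from the pose commanded when the call began; what a row does not reach only later rows make up. A row lasts 1/8 s, in which the tool goes at most 62.5 mm and 10.7 degrees, less where a joint would pass 70% of its speed; a pose out of reach is approached as far as the arm can. A call with a gripper value outside its range is refused whole. The fingers move at their own pace and stop on an object; "grip_force" is the grip in N (left out, the last holds). Time passes only in rows, so rows that repeat a pose let the fingers close. It gives the time, the measured TCP pose, the force, the opening and the grip force at its end, in the units of the state.
- monitor.observe(): the state, without advancing time (a new reading comes with each control period).
- get_image(name): name is "side" or "top"; returns the picture (480x640x3 uint8, red, green, blue); there is no depth.
- calibration(name): a dict with "fx", "fy", "cx", "cy" (pixels), "rvec" (rotation vector, rad) and "tvec" (3), from world to camera coordinates, as OpenCV has them. Camera axes: x right, y down, z forward; pixel columns grow to the right and rows downward; lengths in m; the calibration is good to about 2 mm. A picture is of the moment at which its call begins. calibration takes no time and is no camera call.
- arm.hand_in(): hands the job in; it is judged then, once.
The state is a dict: "clock": time; "qpos": joint angles; "joint_velocities": joint speeds; "effort": joint torques, N m; "position": TCP position; "ee_rot": TCP orientation; "force": force on the tool from outside, world axes, zero at the start; "moment": the same for the moment, N m; "grip_width": opening from 0.0 (shut) to 1.0 (fully open); "grip_force": force on a finger pad.
Only numpy, scipy, OpenCV 4.12 (cv2) and the standard library are available. Lean on these libraries where they do the work, as an engineer would, in place of code of your own. Each camera call takes 0.05 s, during which the arm holds its last target. There are 200 camera calls.

### The job

Lift the upturned copper cup off the steel stake and lay it on its side in the wooden cradle, its brass handle hanging down into the slot, and let go. Then take it again the other way and hang it by its open handle over the arm of the red hook stand, so that it hangs there still. Leave the hammer, mallet, bowl, tin and beaker where they are.

Things in the scene. Friction and masses are not known exactly. Their poses are not given: they have to be found in the camera images.
- cup: Copper cup, 54 mm outer diameter, 70 mm tall, wall 2.5 mm, bottom 4 mm, 0.28 kg, starting mouth down over the stake. Origin: centre of the mouth plane; z runs from the mouth to the closed base (its outside at z = 70 mm), so z points up at the start. A brass strap handle is on the +x side, in the x-z plane (see cup_notch). Hanging, the cup leans 10 to 35 degrees.
- cup_mid (a point): Point on the cup's axis at half height, cup frame (0, 0, 35) mm.
- cup_notch (a point): Where hook_arm comes to lie in the handle: cup frame (38.7, 0, -16) mm. Handle, 14 mm wide, 5 thick: riser at x 24.5-29.5 from z +20 to -25 mm (past the mouth), cross strap to x = 53 between z -25 and -20, free leg at x 48-53 from z -25 back to +15. The notch is 18.5 mm wide and opens towards +z: it hooks over a bar only with the mouth up (z down).
- stake: Fixed wood stump, 132 mm diameter, 45 mm high, with an upright dark steel stake (stem 24 mm diameter) and a flat round head of 40 mm diameter, top 145 mm above the table; the cup's inside floor rests on it, so the cup must be lifted 70 mm to come free. Origin: centre of the underside, z up.
- cradle: Fixed wooden cradle: base plate 110 x 100 x 12 mm, two upright rails along its x axis, 72 mm long, 10 mm thick, tops 47.5 mm above the table, with a 26 mm wide slot between them (y -13 to 13 mm), open at both ends and above. The cup lies on the rails along x, either way round, its handle down in the slot. Origin: centre of the underside.
- cradle_seat (a point): Where cup_mid comes when the cup lies centred in the cradle: 71 mm above the table, over the cradle's centre; axes as the cradle (x along the slot).
- hookstand: Fixed stand: steel base plate 170 x 100 x 12 mm and a red post (12 mm square) at x = 80 mm with a level arm along -x: a flat strip on edge, 8 mm thick (along y), 24 mm high, its top edge 169 mm above the table, from x = 80 to x = -47 mm, ending in a tip at x = -50 mm that stands 18 mm above the strip's top edge. Origin: on the table under point hook_arm, z up.
- hook_arm (a point): Point in the arm's strip, mid-thickness, 4 mm below its top edge, 165 mm above the table, 47 mm from the turned-up tip and 74 mm from the post; x runs along the arm towards the post.
- hammer: Bystander: hammer 260 mm long lying near the table's far side. Leave alone.
- bowl: Bystander: copper bowl, 110 mm diameter, 45 mm high. Leave alone.
- tin: Bystander: small tin with green label, 60 mm diameter, 70 mm high. Leave alone.
- mallet: Bystander: wooden mallet, head 50 x 90 x 50 mm, handle 170 mm. Leave alone.
- beaker: Bystander: copper beaker without handle, 48 mm diameter, 45 mm high, near the robot. Leave alone.
Things that resemble listed ones, but are neither listed nor needed, are in the scene too. Leave any blue look-alike of the cup alone. What is shaped like the cradle but pink is not meant.

How it is judged:
By the outcome, as a careful person would: the job done as asked, in the order asked, and still so for the second after the job is handed in, with the robot touching nothing.
It also fails if it takes over 72 s, if anything falls off the work surface, if the arm or the gripper's body presses on something with over 40 N, if the wrist force passes 120 N, or if a joint passes its speed limit or range.

## Working session

There is one attempt and no reset: what is moved stays moved. The work goes in short steps, Python scripts to look and compute and a tool call to move; the robot and the scene stay as the last step left them, time stands still between calls to the robot, and variables do not carry over. Pictures are saved under pics/ and viewed, at most 10 in all, crops included, and the job is handed in when it is done.

Besides the shell and the picture viewer there is one more tool, called as a command line: name --argument value ..., lists and objects as JSON in quotes. carry_out: Moves the arm, as the interface text tells. Its arguments: {"type":"object","properties":{"deltas":{"type":"array"},"grip_force":{"type":"number"}},"required":["deltas"]}

```bash
mkdir -p pics; python3 - <<'E'
from rig import monitor,get_image,calibration,arm
import cv2,numpy as np
s=monitor.observe();print(s['clock'],s['position'],np.round(s['ee_rot'],3).tolist(),s['grip_width'],arm.grip_depth)
for n in('top','side'):
    cv2.imwrite(f'pics/{n}0.png',get_image(n)[:,:,::-1])
    c=calibration(n);R=cv2.Rodrigues(np.array(c['rvec']))[0];print(n,c,'cam',-R.T@np.array(c['tvec']).ravel())
E
```

```text
0.0 [0.29633716 0.60593787 0.22566884] [[0.898, -0.439, -0.001], [-0.439, -0.898, -0.001], [0.0, 0.002, -1.0]] 1.002335240377478 0.0188
top {'fx': 498.77458704321316, 'fy': 498.77458704321316, 'cx': 320.7039142915647, 'cy': 240.57011034805734, 'rvec': array([ 2.12637788, -2.16298947,  0.16742521]), 'tvec': array([-0.02501431,  0.50587446,  1.31025488])} cam [ 0.30207128 -0.02591657  1.37163545]
side {'fx': 488.4575699731569, 'fy': 488.4575699731569, 'cx': 315.5409057104631, 'cy': 240.02607098033073, 'rvec': array([ 2.17313772, -0.89905982,  0.37978239]), 'tvec': array([-0.36864264,  0.3156354 ,  1.09506558])} cam [-0.14455537 -0.6821145   0.97391749]
```

View pics/top0.png

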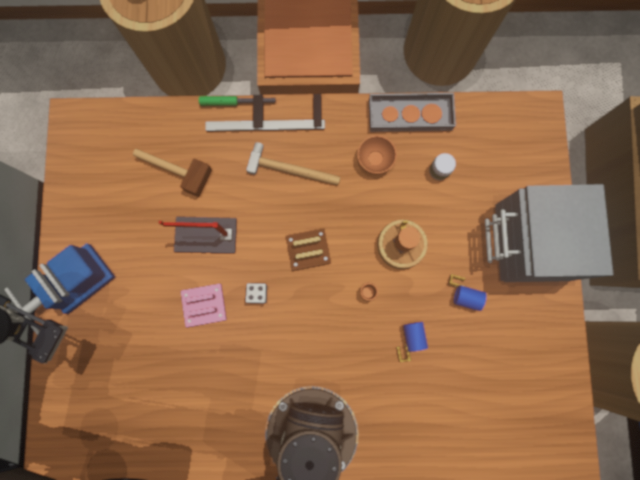

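View pics/side0.png

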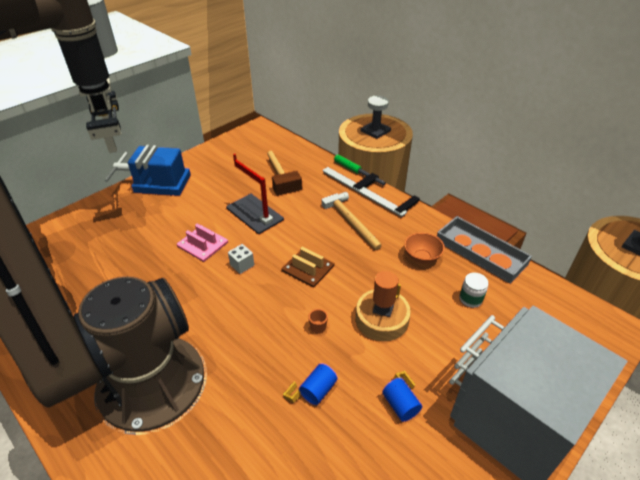

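The top view shows the copper cup on its stake at about (406,240), the wooden cradle at (308,249) and the red hook stand at (205,235). The side view has the same three at (385,292), (308,265) and (260,200). The look-alikes are the pink cradle at top (203,305) and the blue cups at (470,298) and (416,337). The task names the copper cup and the wooden brown cradle, so I'll confirm both in one enlarged crop.

```bash
python3 - <<'E'
import cv2,numpy as np
t=cv2.imread('pics/top0.png');s=cv2.imread('pics/side0.png')
def c(im,x,y,w,h,W,H):return cv2.resize(im[y:y+h,x:x+w],(W,H),interpolation=cv2.INTER_CUBIC)
a=np.hstack([c(t,370,210,66,60,330,300),c(t,155,205,94,60,470,300)])
b=np.hstack([c(s,355,260,60,80,225,300),c(t,283,225,50,50,300,300),c(s,222,145,69,75,275,300)])
cv2.imwrite('pics/crop0.png',np.vstack([a,b]))
E
```

```text
(no output)
```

View pics/crop0.png

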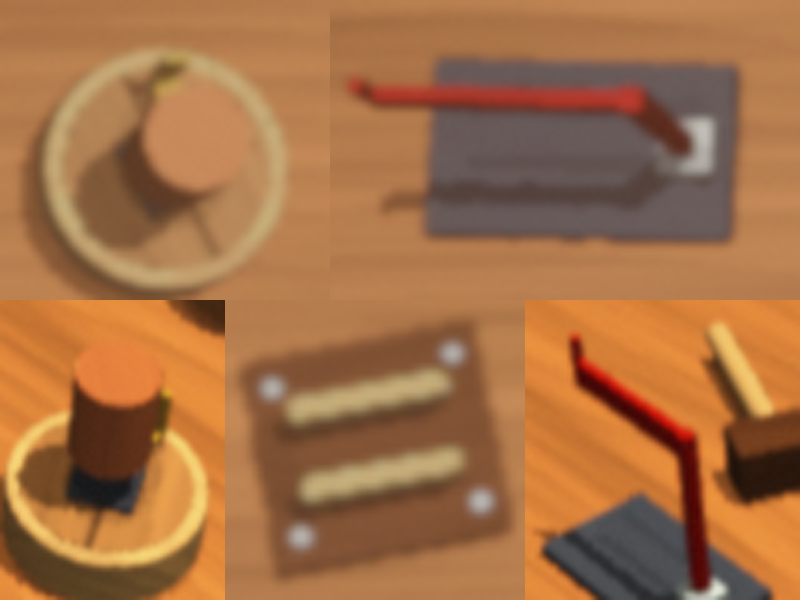

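The crop confirms the copper cup on the dark stake with its brass handle pointing away from the robot (top (403.6,224.4)). It also shows the brown cradle with rails about parallel to world y, and the red arm with its tip at top (226,222) and corner at (282,225). Next I'll compute their positions.

```bash
cat > h.py <<'E'
from rig import monitor,get_image,calibration,arm
import cv2,numpy as np
def P(n):
    c=calibration(n);K=np.array([[c['fx'],0,c['cx']],[0,c['fy'],c['cy']],[0,0,1.]]);return K,np.array(c['rvec']),np.array(c['tvec']).ravel()
def ray(n,u,v,z):
    K,r,t=P(n);R=cv2.Rodrigues(r)[0];d=R.T@np.linalg.inv(K)@[u,v,1.];o=-R.T@t;return o+d*(z-o[2])/d[2]
def proj(n,p):
    K,r,t=P(n);return cv2.projectPoints(np.array(p,float).reshape(-1,3),r,t,K,None)[0].reshape(-1,2)
E
python3 - <<'E'
from h import *
np.set_printoptions(precision=4,suppress=True)
print([a for a in dir(arm) if a[0]!='_'],[a for a in dir(monitor) if a[0]!='_'])
T=lambda u,v,z:ray('top',u,v,z)
cm=lambda u,v:(370+u/5,210+v/5)
print('cup top',T(*cm(197,138),.149),'side',ray('side',386.2,279.7,.149))
print('stump',T(*cm(165,168),.045))
print('handle',T(*cm(168,72),.055),T(*cm(168,72),.09))
c=lambda u,v:(283+(u-225)/6,225+(v-300)/6)
for q in[(288,412),(450,380),(302,490),(463,458)]:print('rail',T(*c(*q),.0475))
for q in[(242,372),(470,320),(512,530),(280,577)]:print('plate',T(*c(*q),.012))
hk=lambda u,v:(155+(u-330)/5,205+v/5)
print('tip',T(*hk(355,87),.187),'arm',T(*hk(372,95),.169),T(*hk(640,100),.169))
for q in[(438,60),(738,67),(732,240),(428,235)]:print('hplate',T(*hk(*q),.012))
s=lambda u,v:(222+(u-525)/4,145+(v-300)/4)
print('side tip',ray('side',*s(575,340),.187),'armstart',ray('side',*s(580,372),.169),'corner',ray('side',*s(688,440),.169))
E
```

```text
['Unreachable', 'grip_depth', 'hand_in'] ['observe']
cup top [ 0.4923 -0.2534  0.149 ] side [ 0.4936 -0.2559  0.149 ]
stump [ 0.4924 -0.2548  0.045 ]
handle [ 0.543  -0.2569  0.055 ] [ 0.5366 -0.2507  0.09  ]
rail [0.4968 0.0395 0.0475]
rail [ 0.5101 -0.0332  0.0475]
rail [0.4616 0.0336 0.0475]
rail [ 0.4748 -0.0383  0.0475]
plate [0.521  0.0623 0.012 ]
plate [ 0.5435 -0.0431  0.012 ]
plate [ 0.4459 -0.0604  0.012 ]
plate [0.4262 0.0456 0.012 ]
tip [0.5336 0.3543 0.187 ] arm [0.533  0.3516 0.169 ] [0.5283 0.2204 0.169 ]
hplate [0.5823 0.3649 0.012 ]
hplate [0.5755 0.1985 0.012 ]
hplate [0.4788 0.201  0.012 ]
hplate [0.4844 0.3678 0.012 ]
side tip [0.535  0.3496 0.187 ] armstart [0.527 0.337 0.169] corner [0.528  0.2164 0.169 ]
```

The measurements agree between the two views and with the sizes given:
- **Cup:** axis at (0.4925,-0.2545)
- **Cradle:** centre at (0.485,0.0005), axis about 10.5° off -y
- **hook_arm:** about (0.531,0.304), arm along -y and rotated about 2°

Next I'll fit the handle azimuth from the yellow pixels and write a move planner.

```bash
cat >> h.py <<'E'
import json,sys
from scipy.spatial.transform import Rotation as Ro
def RT(h,p,flip=0):  # heading deg, pitch below horizontal deg
    c,s=np.cos(np.radians(p)),np.sin(np.radians(p))
    M=np.array([[s,0,c],[0,-1,0],[c,0,-s]])
    if flip: M=M@np.diag([-1,-1,1.])
    return Ro.from_euler('z',h,degrees=True).as_matrix()@M
def plan(g,h,p,flip=0,cur=None):
    "row (cm, deg) to bring the grasp point to g, from commanded pose cur=(pos,R) or the measured one"
    s=monitor.observe()
    p0,R0=cur if cur else (np.array(s['position']),np.array(s['ee_rot']))
    R=RT(h,p,flip);t=np.array(g)+R[:,2]*arm.grip_depth
    return np.round((t-p0)*100,2),np.round(Ro.from_matrix(R@R0.T).as_rotvec(degrees=True),1),np.round(t,4)
E
python3 - <<'E'
from h import *
boxes=[(24.5,29.5,-25,20),(29.5,53,-25,-20),(48,53,-25,15)]
pts=lambda th:np.array([Ro.from_euler('z',th,degrees=True).apply([x,y,z])+[492.5,-254.5,79] for a,b,c,d in boxes for x in np.linspace(a,b,8) for y in np.linspace(-7,7,8) for z in np.linspace(c,d,12)])/1000
for n,w in(('top',(385,205,430,245)),('side',(360,270,415,320))):
    im=cv2.imread(f'pics/{n}0.png');hs=cv2.cvtColor(im,cv2.COLOR_BGR2HSV).astype(int)
    x0,y0,x1,y1=w;h=hs[y0:y1,x0:x1]
    m=(h[...,0]>=22)&(h[...,0]<=34)&(h[...,1]>150)&(h[...,2]>60)
    v,u=np.nonzero(m);print(n,m.sum(),u.mean()+x0,v.mean()+y0,(u.min()+x0,u.max()+x0,v.min()+y0,v.max()+y0))
    for th in range(-20,21,5):
        q=proj(n,pts(th));print(th,q.min(0).round(1),q.max(0).round(1),end=' | ')
        # visible part roughly: leg only
        q=proj(n,pts(th)[2*768:]);print(q.mean(0).round(1))
E
```

```text
<stdin>:8: RuntimeWarning: Mean of empty slice.
  ret = ret.dtype.type(ret / rcount)
Traceback (most recent call last):
ValueError: zero-size array to reduction operation minimum which has no identity
```

carry_out --deltas '[5,-40,12,0,0,0,1,5,-40,12,0,0,0,1,5,-40,12,0,0,0,1,5,-40,12,0,0,0,1,5,-40,12,0,0,0,1,5,-40,12,0,0,0,1,5,-40,12,0,0,0,1,5,-40,12,0,0,0,1]'

```text
clock: 1.1
position: [0.3467, 0.2043, 0.3481]
ee_rot: [[0.897, -0.442, 0.002], [-0.442, -0.897, 0.003], [0.001, -0.003, -1.0]]
force: [-1.0, 0.6, 0.6]
grip_width: 1.0
grip_force: 0.0
```

```bash
python3 - <<'E'
from h import *
boxes=[(24.5,29.5,-25,20),(29.5,53,-25,-20),(48,53,-25,15)]
pts=lambda th:np.array([Ro.from_euler('z',th,degrees=True).apply([x,y,z])+[492.5,-254.5,79] for a,b,c,d in boxes for x in np.linspace(a,b,8) for y in np.linspace(-7,7,8) for z in np.linspace(c,d,12)])/1000
for n,w in(('top',(390,210,425,232)),('side',(385,275,405,305))):
    im=cv2.imread(f'pics/{n}0.png');x0,y0,x1,y1=w
    f=im[y0:y1,x0:x1].astype(float)+1
    r=f[...,1]/f[...,2];b=f[...,0]/f[...,1]   # brass: green near red, little blue
    m=(r>.74)&(b<.5)
    print(n,m.sum());print('\n'.join(''.join('#' if e else '.' for e in l) for l in m))
    for th in range(-20,31,10):
        q=proj(n,pts(th));print(th,q.min(0).round(1),q.max(0).round(1),'leg',proj(n,pts(th)[2*768:]).mean(0).round(1))
s=monitor.observe();print(s['qpos'],s['position'])
E
```

```text
top 0
...................................
...................................
...................................
...................................
...................................
...................................
...................................
...................................
...................................
...................................
...................................
...................................
...................................
...................................
...................................
...................................
...................................
...................................
...................................
...................................
...................................
...................................
-20 [403.7 221. ] [414.7 235.4] leg [410.5 224.1]
-10 [402.1 220.6] [411.4 234.5] leg [407.2 223.3]
0 [400.  220.7] [408.7 234.1] leg [403.9 223.1]
10 [396.7 220.6] [407.  234.7] leg [400.6 223.4]
20 [393.5 221.1] [405.3 235.6] leg [397.4 224.3]
30 [390.7 222.2] [403.6 236.6] leg [394.5 225.8]
side 1

[... 358 characters left out ...]
...................
....................
....................
..............#.....
....................
....................
....................
....................
....................
....................
....................
....................
....................
-20 [389.2 286.2] [404.2 305. ] leg [400.8 294.1]
-10 [387.7 283.9] [402.2 303.6] leg [398.6 291.7]
0 [386.1 282. ] [399.7 302.3] leg [395.9 289.6]
10 [384.4 280.5] [396.8 301.2] leg [392.9 287.8]
20 [382.6 279.4] [393.4 300.1] leg [389.6 286.5]
30 [380.8 278.8] [389.8 299.3] leg [386.1 285.6]
[ 5.89784844e+01 -1.02071284e+01 -1.82449923e+01  1.27227351e-02
 -8.17667306e+01  4.81640834e+00] [0.34673856 0.20425103 0.34805817]
```

carry_out --deltas '[5,-30,2,-17.5,-36,0,1,5,-30,2,-17.5,-36,0,1,5,-30,2,-17.5,-36,0,1,5,-30,2,-17.5,-36,0,1,5,-30,2,-17.5,-36,0,1,5,-30,2,-17.5,-36,0,1,5,-30,2,-17.5,-36,0,1,5,-30,2,-17.5,-36,0,1]'

```text
clock: 2.1
position: [0.3965, -0.0934, 0.3663]
ee_rot: [[0.688, -0.439, 0.578], [-0.337, -0.898, -0.282], [0.643, -0.001, -0.766]]
force: [0.8, 0.3, 1.0]
grip_width: 1.001
grip_force: 0.0
```

```bash
cat > k.py <<'E'
from h import *
from scipy.optimize import least_squares
S=[([80.449,20.546,.682,0,-70.136,-16.507],[.2965,.606,.2265],RT(-26.06,90)),([58.978,-10.207,-18.245,.013,-81.767,4.816],[.3467,.2043,.3481],RT(-26.2,90))]
LO=np.array([-176.03,-82.01,-58.28,-173.87,-174.79,-173.66]);HI=np.array([176.03,121.73,71.71,95.51,-.11,173.66])
def fk(q,prm,s4=1):
    L1,L2,z0,Lt,d,x0=prm;a=np.radians(q);e=a[2]-a[1]
    B=Ro.from_euler('z',a[0]).as_matrix()
    F=np.array([[np.cos(e),0,-np.sin(e)],[0,1,0],[np.sin(e),0,np.cos(e)]]) # cols f,y,u
    F=F@Ro.from_euler('x',s4*a[3]).as_matrix()
    F=F@Ro.from_euler('y',-a[4]).as_matrix() # j5<0 pitches down
    T=np.column_stack([[0,-1,0],[0,0,-1],[1,0,0]])@np.eye(3) # placeholder, j6=0: tool x=-y, z=forward
    T=np.array([[0,0,1],[-1,0,0],[0,-1,0]],float)
    W=F@T@Ro.from_euler('z',-a[5]).as_matrix()
    p=np.array([x0+L1*np.sin(a[1])+L2*np.cos(e),0,z0+L1*np.cos(a[1])+L2*np.sin(e)])+F@[Lt,-d,0]
    return B@p,B@W
def ik(g,R,prm,s4=1,q0=None,n=30):
    t=np.array(g)+R[:,2]*arm.grip_depth;best=None;rng=np.random.default_rng(0)
    for i in range(n):
        x=np.array(q0,float) if q0 is not None and i==0 else LO+(HI-LO)*rng.uniform(.1,.9,6)
        def f(q):
            p,W=fk(q,prm,s4);return np.r_[(p-t)*10,Ro.from_matrix(W@R.T).as_rotvec()*3]
        s=least_squares(f,np.clip(x,LO+.01,HI-.01),bounds=(LO,HI))
        c=np.linalg.norm(s.fun)
        if best is None or c<best[0]-1e-4: best=(c,s.x)
        if q0 is not None and i==0 and c<1e-3:break
    return best
E
python3 - <<'E'
from k import *
s=monitor.observe();S.append((s['qpos'],s['position'],np.array(s['ee_rot'])))
print(np.round(s['qpos'],2).tolist(),s['position'],np.round(s['ee_rot'],3).tolist())
for s4 in(1,-1):
    def f(v):
        r=[]
        for q,p,R in S:
            pp,W=fk(q,v,s4);r+=[*(pp-p),*(Ro.from_matrix(W@R.T).as_rotvec()*.2)]
        return r
    o=least_squares(f,[.6,.466,.245,.42,.192,0]);print(s4,o.x.round(4),np.abs(o.fun).max())
E
```

```text
[57.19, -38.36, -55.58, 42.0, -72.56, -6.32] [ 0.39648526 -0.0934426   0.36629947] [[0.688, -0.439, 0.578], [-0.337, -0.898, -0.282], [0.643, -0.001, -0.766]]
1 [ 0.3992 -0.1522 -0.3347 -0.3059  0.1548  0.6032] 0.23535261864690457
-1 [ 0.6012  0.4644  0.1994  0.378   0.1918 -0.001 ] 0.0005601897276819462
```

The CRX-like kinematic model fits to 0.6 mm. Next I'll scan which tool pitches are feasible at each station.

```bash
cat >> k.py <<'E'
PRM=[.6012,.4644,.1994,.378,.1918,-.001]
E
python3 - <<'E'
from k import *
from multiprocessing import Pool
N={'stake':((.4925,-.2545,.121),(-3,)),'stakeup':((.4925,-.2545,.211),(-3,)),'cradle':((.485,0,.073),(-79.5,100.5)),'hookup':((.492,.304,.165),(-2,)),'hook':((.492,.304,.115),(-2,))}
J=[(n,h,p,fl) for n,(g,hs) in N.items() for h in hs for p in (20,30,40,50,60,75,90) for fl in (0,1)]
def w(j):
    n,h,p,fl=j;return j,ik(N[n][0],RT(h,p,fl),PRM,-1,n=25)
with Pool() as P_: 
    for j,(c,q) in P_.map(w,J):
        if c<2e-3: print(j,q.round(0).astype(int).tolist())
E
```

```text
('stake', -3, 20, 0) [-67, 25, -40, -105, -61, -115]
('stake', -3, 20, 1) [-67, 25, -40, -105, -61, 65]
('stake', -3, 30, 0) [-57, 15, -36, -96, -45, -137]
('stake', -3, 30, 1) [-57, 15, -36, -96, -45, 43]
('stake', -3, 40, 0) [-41, 8, -32, -78, -29, -168]
('stake', -3, 40, 1) [-41, 8, -32, -78, -29, 12]
('stake', -3, 50, 0) [-20, 6, -34, -45, -16, 147]
('stake', -3, 50, 1) [-20, 6, -34, -45, -16, -33]
('stake', -3, 60, 0) [-10, 6, -40, -14, -15, 110]
('stake', -3, 60, 1) [-10, 6, -40, -14, -15, -70]
('stake', -3, 75, 0) [-8, 9, -34, -2, -32, 97]
('stake', -3, 75, 1) [-8, 9, -34, -2, -32, -83]
('stake', -3, 90, 0) [-7, 16, -24, 0, -50, 94]
('stake', -3, 90, 1) [-7, 16, -24, 0, -50, -86]
('stakeup', -3, 20, 0) [-61, 8, -36, -97, -54, -139]
('stakeup', -3, 20, 1) [-61, 8, -36, -97, -54, 41]
('stakeup', -3, 30, 0) [-47, 1, -32, -82, -38, -164]
('stakeup', -3, 30, 1) [-47, 1, -32, -82, -38, 16]
('stakeup', -3, 40, 0) [-27, -3, -31, -54, -23, 158]
('stakeup', -3, 40, 1) [-27, -3, -31, -54, -23, -22]
('stakeup', -3, 50, 0) [-13, -4, -37, -20, -18, 117]
('stakeup', -3, 50, 1) [-13, -4, -37,
[... 1588 characters left out ...]
, 31]
('cradle', 100.5, 75, 0) [10, 17, -25, -20, -50, -167]
('cradle', 100.5, 75, 1) [10, 17, -25, -20, -50, 13]
('cradle', 100.5, 90, 0) [23, 14, -35, 0, -41, 167]
('cradle', 100.5, 90, 1) [23, 14, -35, 0, -41, -13]
('hookup', -2, 60, 0) [55, 5, -56, 67, -27, -27]
('hookup', -2, 60, 1) [55, 5, -56, 67, -27, 153]
('hookup', -2, 75, 0) [58, 9, -36, 21, -39, 14]
('hookup', -2, 75, 1) [58, 9, -36, 21, -39, -166]
('hookup', -2, 90, 0) [51, 15, -18, 0, -57, 37]
('hookup', -2, 90, 1) [51, 15, -18, 0, -57, -143]
('hook', -2, 75, 0) [58, 13, -41, 25, -31, 9]
('hook', -2, 75, 1) [58, 13, -41, 25, -31, -171]
('hook', -2, 90, 0) [51, 18, -21, 0, -50, 37]
('hook', -2, 90, 1) [51, 18, -21, 0, -50, -143]
```

```bash
python3 - <<'E'
from k import *
from multiprocessing import Pool
N={'hookup':((.571,.303,.175),(178,)),'hook':((.568,.303,.118),(178,))}
J=[(n,h,p,fl) for n,(g,hs) in N.items() for h in hs for p in (10,20,30,40,50,60) for fl in (0,1)]
def w(j):
    n,h,p,fl=j;return j,ik(N[n][0],RT(h,p,fl),PRM,-1,n=25)
with Pool() as P_: 
    for j,(c,q) in P_.map(w,J): print(j,round(c,4),q.round(0).astype(int).tolist()) if c<2e-3 else 0
def path(name,W,q):
    n=24;out=[]
    for (g0,h0,p0,f0),(g1,h1,p1,f1) in zip(W[:-1],W[1:]):
        R0,R1=RT(h0,p0,f0),RT(h1,p1,f1);rv=Ro.from_matrix(R1@R0.T).as_rotvec()
        for i in range(n+1):
            s=i/n;R=Ro.from_rotvec(rv*s).as_matrix()@R0
            c,qn=ik(np.array(g0)*(1-s)+np.array(g1)*s,R,PRM,-1,q0=q,n=1)
            if i and (c>2e-3 or np.abs(qn-q).max()>40): out.append((i,round(c,3),(qn-q).round().tolist()))
            q=qn
        out.append(q.round().tolist())
    print(name,*out,sep='\n  ')
S0=(.4925,-.2545,.121);S1=(.4925,-.2545,.22);M=(.49,-.12,.25);C1=(.485,.0,.16);C=(.485,0,.073)
qs=np.array([57.19,-38.36,-55.58,42,-72.56,-6.32])
cur=(np.array([.39648,-.09344,.3663])-RT(-26,50)[:,2]*.0188,-26,50,0)
for p in(50,60):
    path(f'A{p}',[cur,(S1,-3,p,0),(S0,-3,p,0),(S1,-3,p,0),(M,-40,p-5,0),(C1,-79.5,90-p,0),(C,-79.5,90-p,0)],qs)
for fl in(0,1):
  for p in(40,50):
    c,q=ik((.485,0,.16),RT(100.5,p,fl),PRM,-1)
    path(f'B{fl}{p}',[((.485,0,.16),100.5,p,fl),(C,100.5,p,fl),((.485,0,.2),100.5,p,fl),((.53,.16,.25),140,p-10,fl),((.6,.303,.22),178,p-10,fl),((.571,.303,.175),178,p-10,fl),((.568,.303,.118),178,p-10,fl),((.66,.303,.18),178,p-10,fl)],q)
E
```

```text
('hookup', 178, 10, 0) 0.0 [24, 63, 52, -53, -147, -142]
('hookup', 178, 10, 1) 0.0 [24, 63, 52, -53, -147, 38]
('hookup', 178, 20, 0) 0.0 [26, 59, 48, -42, -138, -134]
('hookup', 178, 20, 1) 0.0 [26, 59, 48, -42, -138, 46]
('hookup', 178, 30, 0) 0.0 [28, 54, 42, -34, -129, -129]
('hookup', 178, 30, 1) 0.0 [28, 54, 42, -34, -129, 51]
('hookup', 178, 40, 0) 0.0 [30, 48, 35, -28, -119, -126]
('hookup', 178, 40, 1) 0.0 [30, 48, 35, -28, -119, 54]
('hookup', 178, 50, 0) 0.0 [32, 43, 28, -22, -108, -125]
('hookup', 178, 50, 1) 0.0 [32, 43, 28, -22, -108, 55]
('hookup', 178, 60, 0) 0.0 [35, 37, 20, -18, -97, -125]
('hookup', 178, 60, 1) 0.0 [35, 37, 20, -18, -97, 55]
('hook', 178, 10, 0) 0.0 [25, 66, 51, -48, -143, -137]
('hook', 178, 10, 1) 0.0 [25, 66, 51, -48, -143, 43]
('hook', 178, 20, 0) 0.0 [27, 61, 45, -39, -134, -130]
('hook', 178, 20, 1) 0.0 [27, 61, 45, -39, -134, 50]
('hook', 178, 30, 0) 0.0 [28, 56, 39, -32, -124, -126]
('hook', 178, 30, 1) 0.0 [28, 56, 39, -32, -124, 54]
('hook', 178, 40, 0) 0.0 [30, 51, 32, -27, -114, -124]
('hook', 178, 40, 1) 0.0 [30, 51, 32, -27, -114, 56
[... 6004 characters left out ...]
 -119.0, -126.0]
  [30.0, 51.0, 32.0, -27.0, -114.0, -124.0]
  [27.0, 57.0, 55.0, -29.0, -130.0, -130.0]
B140
  [-14.0, 32.0, -8.0, -45.0, -80.0, 45.0]
  [-14.0, 22.0, -4.0, -44.0, -90.0, 35.0]
  [7.0, 36.0, 19.0, -45.0, -115.0, 39.0]
  [27.0, 55.0, 51.0, -37.0, -136.0, 46.0]
  [28.0, 54.0, 42.0, -34.0, -129.0, 51.0]
  [28.0, 56.0, 39.0, -32.0, -124.0, 54.0]
  [25.0, 63.0, 65.0, -39.0, -141.0, 43.0]
B150
  [-8.0, 27.0, -12.0, -40.0, -71.0, 39.0]
  [-8.0, 17.0, -7.0, -38.0, -83.0, 29.0]
  [10.0, 31.0, 16.0, -38.0, -108.0, 39.0]
  [29.0, 49.0, 44.0, -29.0, -126.0, 51.0]
  [30.0, 48.0, 35.0, -28.0, -119.0, 54.0]
  [30.0, 51.0, 32.0, -27.0, -114.0, 56.0]
  [27.0, 57.0, 55.0, -29.0, -130.0, 50.0]
```

```bash
cat >> k.py <<'E'
def legs(W,cur=None):
    for i,(g,h,p,f) in enumerate(W):
        d,r,t=plan(g,h,p,f,cur);R=RT(h,p,f);cur=(t,R);print(i,d.tolist(),r.tolist(),'->',t.tolist())
def path(W,q=None):
    n=16;s=monitor.observe();q=np.array(s['qpos']) if q is None else q
    R0=np.array(s['ee_rot']);g0=np.array(s['position'])-R0[:,2]*arm.grip_depth
    for k,(g1,h,p,f) in enumerate(W):
        R1=RT(h,p,f);rv=Ro.from_matrix(R1@R0.T).as_rotvec()
        for i in range(1,n+1):
            c,qn=ik(g0+(np.array(g1)-g0)*i/n,Ro.from_rotvec(rv*i/n).as_matrix()@R0,PRM,-1,q0=q,n=1)
            if c>2e-3 or np.abs(qn-q).max()>25: print(' bad',k,i,round(c,3),(qn-q).round().tolist())
            q=qn
        g0,R0=np.array(g1),R1;print(k,q.round().tolist())
E
python3 - <<'E'
from k import *
S0=(.4925,-.2545,.121);S1=(.4925,-.2545,.22)
W=[(S1,-3,60,0),(S0,-3,60,0),(S1,-3,60,0),((.53,-.12,.25),-40,85,0),((.51,0,.2),-79.5,55,0),((.485,0,.14),-79.5,30,0),((.485,0,.073),-79.5,30,0)]
path(W);legs(W)
E
```

```text
0 [-9.0, -3.0, -35.0, -7.0, -28.0, 102.0]
1 [-10.0, 6.0, -40.0, -14.0, -15.0, 110.0]
2 [-9.0, -3.0, -35.0, -7.0, -28.0, 102.0]
3 [11.0, 5.0, -21.0, 4.0, -61.0, 37.0]
4 [41.0, 11.0, -40.0, 34.0, -63.0, -53.0]
5 [50.0, 26.0, -50.0, 45.0, -69.0, -79.0]
6 [49.0, 33.0, -52.0, 49.0, -63.0, -86.0]
0 [10.54, -16.15, -16.26] [2.5, 9.8, 23.0] -> [0.5019, -0.255, 0.2037]
1 [-0.0, 0.0, -9.9] [0.0, 0.0, 0.0] -> [0.5019, -0.255, 0.1047]
2 [-0.0, 0.0, 9.9] [0.0, 0.0, 0.0] -> [0.5019, -0.255, 0.2037]
3 [2.94, 13.39, 2.76] [9.3, 23.7, -36.4] -> [0.5313, -0.1211, 0.2313]
4 [-1.93, 11.05, -4.67] [-26.4, -15.4, -38.6] -> [0.512, -0.0106, 0.1846]
5 [-2.4, -0.54, -5.4] [-24.6, -4.6, 0.0] -> [0.488, -0.016, 0.1306]
6 [-0.0, -0.0, -6.7] [0.0, 0.0, 0.0] -> [0.488, -0.016, 0.0636]
```

carry_out --deltas '[10.5,-16.1,-8,2.5,9.8,23,1,10.5,-16.1,-8,2.5,9.8,23,1,10.5,-16.1,-16.2,2.5,9.8,23,1,10.5,-16.1,-16.2,2.5,9.8,23,1,10.5,-16.1,-16.2,2.5,9.8,23,1,10.5,-16.1,-16.2,2.5,9.8,23,1,10.5,-16.1,-16.2,2.5,9.8,23,1,10.5,-16.1,-16.2,2.5,9.8,23,1]'

```text
clock: 3.1
position: [0.5022, -0.2554, 0.1987]
ee_rot: [[0.87, -0.054, 0.491], [-0.048, -0.999, -0.023], [0.491, -0.003, -0.871]]
force: [-0.6, 1.5, 0.1]
grip_width: 0.999
grip_force: 0.0
```

```bash
python3 - <<'E'
from k import *
legs([((.4925,-.2545,.22),-3,60,0),((.4925,-.2545,.121),-3,60,0)])
t=get_image('top')[:,:,::-1];s=get_image('side')[:,:,::-1]
cv2.imwrite('pics/pre1.png',np.hstack([cv2.resize(t[170:290,340:460],(400,400)),cv2.resize(s[200:340,320:460],(400,400))]))
E
```

```text
0 [-0.03, 0.04, 0.5] [-0.2, -0.6, 0.1] -> [0.5019, -0.255, 0.2037]
1 [-0.0, 0.0, -9.9] [0.0, 0.0, 0.0] -> [0.5019, -0.255, 0.1047]
```

View pics/pre1.png

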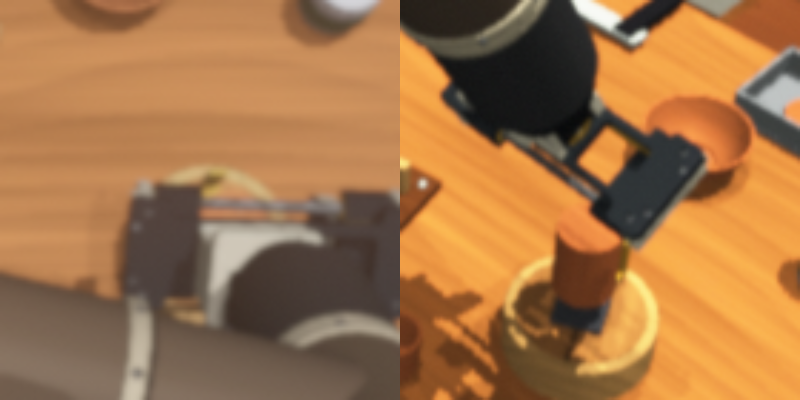

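The open gripper is in the pre-grasp pose, straddling the cup's line: cup at (585,260) in the right half, handle visible at (620,262). Descending, then gripping.

carry_out --deltas '[0,0,-3,0,0,0,1,0,0,-6,0,0,0,1,0,0,-9,0,0,0,1,0,0,-9.8,0,0,0,1,0,0,-9.8,0,0,0,1,0,0,-9.8,0,0,0,1]'

```text
clock: 3.95
position: [0.5025, -0.2542, 0.1084]
ee_rot: [[0.864, -0.051, 0.501], [-0.044, -0.999, -0.025], [0.502, -0.0, -0.865]]
force: [0.2, -0.6, 0.2]
grip_width: 0.998
grip_force: 0.0
```

carry_out --deltas '[0,0,0,0,0,0,0.5,0,0,0,0,0,0,0.5,0,0,0,0,0,0,0.5,0,0,0,0,0,0,0.5,0,0,0,0,0,0,0.5,0,0,0,0,0,0,0.5]' --grip_force 30

```text
clock: 4.7
position: [0.5015, -0.2547, 0.1066]
ee_rot: [[0.865, -0.052, 0.499], [-0.046, -0.999, -0.025], [0.5, -0.001, -0.866]]
force: [0.0, 0.6, 1.9]
grip_width: 0.616
grip_force: 30.0
```

Gripped: 0.616 × 88 mm = 54 mm, which matches the cup diameter, and the side force is near zero. Lifting.

carry_out --deltas '[0,0,1,0,0,0,0.5,0,0,3,0,0,0,0.5,0,0,5,0,0,0,0.5,0,0,7,0,0,0,0.5,0,0,9,0,0,0,0.5,0,0,11,0,0,0,0.5,0,0,12,0,0,0,0.5,0,0,12,0,0,0,0.5]' --grip_force 35

```text
clock: 5.7
position: [0.5015, -0.2546, 0.2271]
ee_rot: [[0.865, -0.052, 0.5], [-0.046, -0.999, -0.025], [0.5, -0.001, -0.866]]
force: [0.2, 0.5, -2.4]
grip_width: 0.615
grip_force: 35.0
```

```bash
python3 - <<'E'
from k import *
# grip at cup z=44 -> 9 mm towards base (+y side) of mid; axis unit toward base
u=np.array([-.183,.983,0])
C=np.array([.485,.0005,.071])+.009*u;print(C)
W=[((.53,-.12,.25),-40,85,0),((.51,0,.2),-79.5,55,0),((*C[:2],.14),-79.5,30,0),((*C[:2],.0735),-79.5,30,0)]
path(W);legs(W,)
E
```

```text
[0.483353 0.009347 0.071   ]
0 [11.0, 5.0, -21.0, 4.0, -61.0, 37.0]
1 [41.0, 11.0, -40.0, 34.0, -63.0, -53.0]
2 [51.0, 27.0, -49.0, 44.0, -70.0, -79.0]
3 [51.0, 33.0, -51.0, 48.0, -64.0, -85.0]
0 [2.98, 13.36, 0.42] [9.3, 23.7, -36.4] -> [0.5313, -0.1211, 0.2313]
1 [-1.93, 11.05, -4.67] [-26.4, -15.4, -38.6] -> [0.512, -0.0106, 0.1846]
2 [-2.57, 0.39, -5.4] [-24.6, -4.6, 0.0] -> [0.4863, -0.0067, 0.1306]
3 [0.0, 0.0, -6.65] [0.0, 0.0, 0.0] -> [0.4863, -0.0067, 0.0641]
```

carry_out --deltas '[0.5,2.2,0.1,1.5,4,-6,0.5,1,4.5,0.2,3.1,7.9,-12.1,0.5,1.5,6.7,0.3,4.6,11.8,-18.2,0.5,2,9,0.4,6.2,15.8,-24.3,0.5,2.5,11.2,0.4,7.7,19.7,-30.3,0.5,3,13.4,0.4,9.3,23.7,-36.4,0.5,3,13.4,0.4,9.3,23.7,-36.4,0.5]'

```text
clock: 6.58
position: [0.5328, -0.1193, 0.2289]
ee_rot: [[0.764, -0.642, 0.064], [-0.64, -0.766, -0.055], [0.084, 0.001, -0.996]]
force: [-0.0, -0.0, -3.2]
grip_width: 0.617
grip_force: 35.0
```

carry_out --deltas '[-0.3,1.8,-0.8,-4.4,-2.6,-6.4,0.5,-0.6,3.7,-1.6,-8.8,-5.1,-12.9,0.5,-1,5.5,-2.4,-13.2,-7.7,-19.3,0.5,-1.3,7.4,-3.1,-17.6,-10.3,-25.7,0.5,-1.6,9.2,-3.9,-22,-12.8,-32.2,0.5,-1.9,11.1,-4.7,-26.4,-15.4,-38.6,0.5,-1.9,11.1,-4.7,-26.4,-15.4,-38.6,0.5]'

```text
clock: 7.45
position: [0.5123, -0.0082, 0.1815]
ee_rot: [[0.153, -0.983, 0.104], [-0.805, -0.185, -0.564], [0.574, 0.002, -0.819]]
force: [0.0, -0.5, -2.7]
grip_width: 0.618
grip_force: 35.0
```

carry_out --deltas '[-0.5,0.1,-1.1,-5,-0.9,0,0.5,-1,0.2,-2.2,-10,-1.8,0,0.5,-1.5,0.2,-3.2,-15,-2.8,0,0.5,-2.1,0.3,-4.3,-20,-3.7,0,0.5,-2.6,0.4,-5.4,-24.6,-4.6,0,0.5,-2.6,0.4,-5.4,-24.6,-4.6,0,0.5]'

```text
clock: 8.2
position: [0.486, -0.0059, 0.1279]
ee_rot: [[0.095, -0.983, 0.158], [-0.491, -0.184, -0.851], [0.866, 0.004, -0.5]]
force: [1.1, -0.1, -2.6]
grip_width: 0.619
grip_force: 35.0
```

```bash
python3 - <<'E'
from k import *
legs([((.4834,.0093,.14),-79.5,30,0),((.4834,.0093,.071),-79.5,30,0)])
t=get_image('top')[:,:,::-1];s=get_image('side')[:,:,::-1]
cv2.imwrite('pics/cr1.png',np.hstack([cv2.resize(t[195:295,260:360],(400,400),interpolation=2),cv2.resize(s[190:310,250:370],(400,400),interpolation=2)]))
E
```

```text
0 [0.03, -0.08, 0.27] [0.0, -0.2, -0.1] -> [0.4864, -0.0067, 0.1306]
1 [-0.0, -0.0, -6.9] [0.0, 0.0, 0.0] -> [0.4864, -0.0067, 0.0616]
```

View pics/cr1.png

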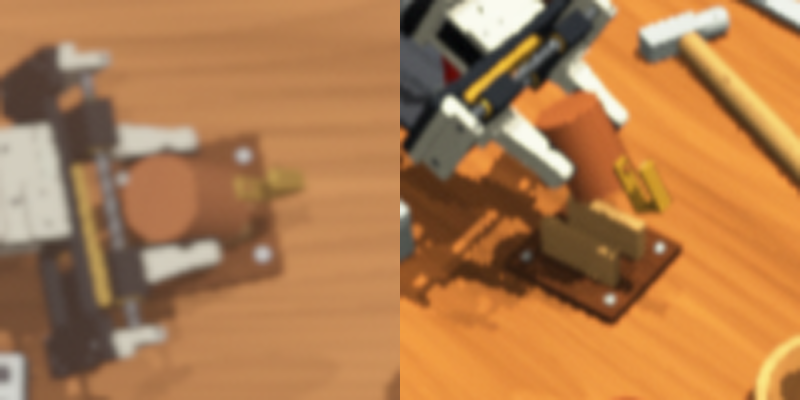

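```bash
python3 - <<'E'
from k import *
s=monitor.observe();R=np.array(s['ee_rot']);g=np.array(s['position'])-R[:,2]*arm.grip_depth
u=np.array([-.183,.983,0])
print(g)
for a in range(0,71,10):
    z=np.cos(np.radians(a))*u+np.sin(np.radians(a))*np.array([0,0,1]);x=np.sin(np.radians(a))*-u*-1*-1+0
    x=np.cross([ -u[1],u[0],0],z); x=x if x[2]<0 else -x
    o=g-.044*z
    pts=[o+.07*z,o+.0505*x-.0225*z]
    print(a,[((q-c)*k).round().tolist() for n,c,k in(('top',(260,195),4),('side',(250,190),400/120)) for q in proj(n,pts)])
E
```

```text
[0.48358158 0.01014814 0.1387608 ]
0 [[133.0, 202.0], [276.0, 185.0], [148.0, 122.0], [246.0, 215.0]]
10 [[133.0, 201.0], [262.0, 190.0], [148.0, 118.0], [236.0, 220.0]]
20 [[135.0, 199.0], [244.0, 196.0], [149.0, 114.0], [224.0, 222.0]]
30 [[137.0, 198.0], [225.0, 201.0], [151.0, 111.0], [211.0, 222.0]]
40 [[141.0, 196.0], [205.0, 206.0], [153.0, 108.0], [196.0, 219.0]]
50 [[146.0, 194.0], [184.0, 211.0], [157.0, 107.0], [182.0, 214.0]]
60 [[152.0, 193.0], [162.0, 215.0], [160.0, 106.0], [167.0, 206.0]]
70 [[158.0, 191.0], [141.0, 219.0], [165.0, 106.0], [153.0, 196.0]]
```

The cup has not slipped; my pitch sense was wrong. The picture shows the base up at left (160,195) and the handle facing right and up at (285,180). To get the handle down, the tool must pitch through vertical to the other side (heading 100.5°, pitch 30, flipped), with the base ending towards -y. I'm replanning from here.

```bash
python3 - <<'E'
from k import *
C=(.4866,-.0083)
W=[((.51,0,.25),-79.5,55,0),((.52,0,.25),-79.5,90,0),((.50,0,.22),100.5,60,1),((*C,.15),100.5,30,1),((*C,.071),100.5,30,1)]
path(W);legs(W)
E
```

```text
0 [42.0, 8.0, -36.0, 32.0, -69.0, -49.0]
1 [22.0, 6.0, -18.0, -0.0, -66.0, -11.0]
2 [-1.0, 13.0, -8.0, -30.0, -78.0, 20.0]
3 [-19.0, 32.0, -3.0, -49.0, -94.0, 44.0]
4 [-19.0, 38.0, -4.0, -49.0, -88.0, 50.0]
0 [2.54, -0.48, 10.53] [24.4, 4.5, -0.0] -> [0.512, -0.0106, 0.2346]
1 [0.8, 1.06, -0.34] [34.4, 6.4, 0.0] -> [0.52, -0.0, 0.2312]
2 [-2.17, 0.92, -2.75] [29.5, 5.5, 0.0] -> [0.4983, 0.0092, 0.2037]
3 [-1.47, -0.15, -6.31] [29.5, 5.5, -0.0] -> [0.4836, 0.0077, 0.1406]
4 [0.0, 0.0, -7.9] [0.0, 0.0, 0.0] -> [0.4836, 0.0077, 0.0616]
```

carry_out --deltas '[0.6,-0.1,4,3,0.5,0,0.5,1.2,-0.2,8,10,2,0,0.5,2.5,-0.5,10.5,18,3.5,0,0.5,2.5,-0.5,10.5,24.4,4.5,0,0.5,2.8,-0.1,10.4,33,6,0,0.5,3,0.2,10.3,42,7.8,0,0.5,3.2,0.5,10.2,50,9.3,0,0.5,3.3,0.6,10.2,58.8,10.9,0,0.5]'

```text
clock: 9.3
position: [0.5192, 0.0003, 0.2337]
ee_rot: [[0.183, -0.983, 0.005], [-0.983, -0.183, 0.005], [-0.004, -0.006, -1.0]]
force: [-0.1, -0.4, -2.9]
grip_width: 0.618
grip_force: 35.0
```

carry_out --deltas '[-0.7,0.3,-0.9,8,1.5,0,0.5,-1.4,0.6,-1.8,17,3.1,0,0.5,-2.2,0.9,-2.7,25,4.6,0,0.5,-2.2,0.9,-2.7,29.5,5.5,0,0.5,-2.6,0.9,-4.3,38,7,0,0.5,-3,0.8,-6,46,8.5,0,0.5,-3.4,0.8,-8,54,10,0,0.5,-3.6,0.8,-9,59,11,0,0.5]'

```text
clock: 10.3
position: [0.4835, 0.0066, 0.1414]
ee_rot: [[0.091, -0.984, -0.154], [-0.491, -0.179, 0.852], [-0.866, -0.002, -0.5]]
force: [0.6, -0.7, -2.3]
grip_width: 0.617
grip_force: 35.0
```

```bash
python3 - <<'E'
from k import *
legs([((.4866,-.0083,.15),100.5,30,1),((.4866,-.0083,.071),100.5,30,1)])
t=get_image('top')[:,:,::-1];s=get_image('side')[:,:,::-1]
s_=monitor.observe();print(s_['position'],s_['ee_rot'].round(3).tolist() if hasattr(s_['ee_rot'],'round') else s_['ee_rot'],s_['force'],s_['grip_width'])
cv2.imwrite('pics/cr2.png',np.hstack([cv2.resize(t[195:295,260:360],(400,400),interpolation=2),cv2.resize(s[190:310,250:370],(400,400),interpolation=2)]))
E
```

```text
0 [0.02, 0.11, -0.08] [-0.0, 0.1, 0.2] -> [0.4836, 0.0077, 0.1406]
1 [0.0, 0.0, -7.9] [0.0, 0.0, 0.0] -> [0.4836, 0.0077, 0.0616]
[0.48266518 0.00652722 0.13948908] [[0.086, -0.984, -0.156], [-0.492, -0.178, 0.852], [-0.866, 0.004, -0.499]] [-0.71947098 -1.23937792 -2.79876025] 0.6163216796397516
```

View pics/cr2.png

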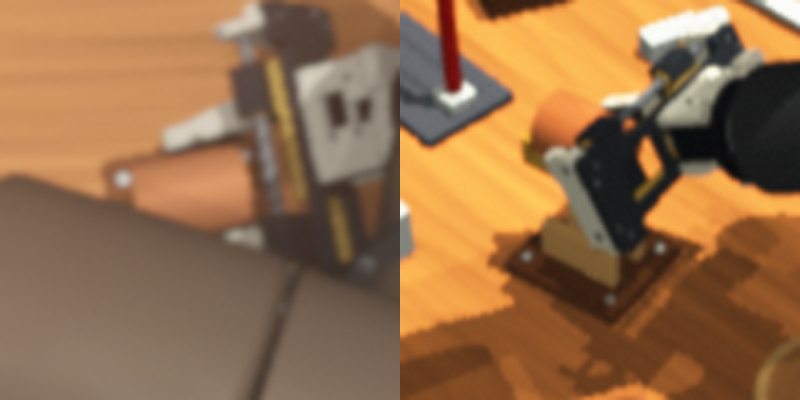

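The cup is now horizontal, with the handle hanging down on the mouth side at left ((530,155) in the right panel), above the rails. Lowering it.

carry_out --deltas '[0.1,0.1,-2,0,0,0,0.5,0.1,0.1,-4,0,0,0,0.5,0.1,0.1,-5.5,0,0,0,0.5,0.1,0.1,-6.5,0,0,0,0.5,0.1,0.1,-7.2,0,0,0,0.5,0.1,0.1,-7.6,0,0,0,0.5,0.1,0.1,-7.6,0,0,0,0.5]'

```text
clock: 11.28
position: [0.4849, 0.0098, 0.0676]
ee_rot: [[0.092, -0.983, -0.158], [-0.491, -0.183, 0.851], [-0.866, -0.001, -0.5]]
force: [-0.5, -0.1, 9.3]
grip_width: 0.62
grip_force: 35.0
```

```bash
python3 - <<'E'
from k import *
t=get_image('top')[:,:,::-1];s=get_image('side')[:,:,::-1]
s_=monitor.observe();print(s_['position'],s_['force'],s_['moment'])
cv2.imwrite('pics/cr3.png',np.hstack([cv2.resize(t[210:280,270:340],(400,400),interpolation=2),cv2.resize(s[215:295,265:345],(400,400),interpolation=2)]))
E
```

```text
[0.48493668 0.00978455 0.06766076] [ 1.59269278 -0.70493834  9.25234946] [ 0.07036041 -0.05763508 -0.20450886]
```

View pics/cr3.png

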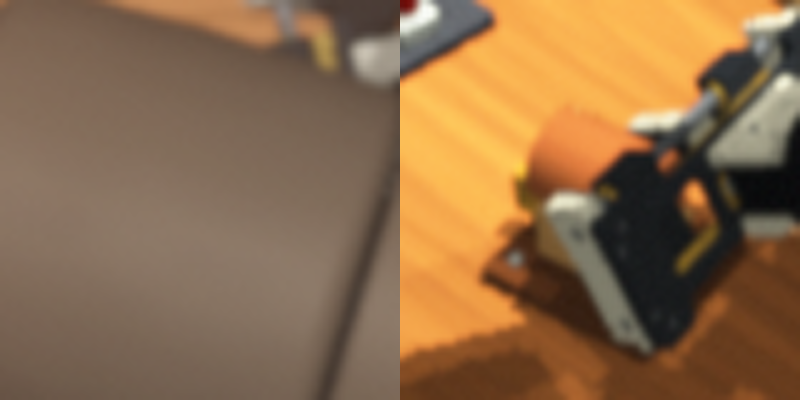

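The contact force is about 12 N and the handle is well inside the slot (axis about 0.077, or a few mm lower if the grip is off-axis). The cup is resting on the rails, so I'm opening the fingers to let it settle, then backing out along the tool.

carry_out --deltas '[0,0,0.1,0,0,0,0.65,0,0,0.1,0,0,0,0.7,0,0,0.1,0,0,0,0.8,0,0,0.1,0,0,0,1,0,0,0.1,0,0,0,1,0,0,0.1,0,0,0,1]'

```text
clock: 12.12
position: [0.4845, 0.0094, 0.0665]
ee_rot: [[0.09, -0.983, -0.158], [-0.494, -0.182, 0.85], [-0.865, 0.001, -0.502]]
force: [0.7, -1.0, -0.0]
grip_width: 0.993
grip_force: 0.0
```

carry_out --deltas '[0.2,-1.3,0.8,0,0,0,1,0.5,-3,1.8,0,0,0,1,1.2,-6.5,4,0,0,0,1,1.8,-10,6,0,0,0,1,1.8,-10,10,0,0,0,1,1.8,-10,14,0,0,0,1,1.8,-10,16,0,0,0,1,1.8,-10,16,0,0,0,1]'

```text
clock: 13.12
position: [0.5029, -0.0917, 0.2282]
ee_rot: [[0.093, -0.983, -0.155], [-0.496, -0.181, 0.849], [-0.864, -0.002, -0.504]]
force: [0.3, -0.2, 0.1]
grip_width: 0.995
grip_force: 0.0
```

```bash
python3 - <<'E'
from k import *
t=get_image('top')[:,:,::-1];s=get_image('side')[:,:,::-1]
np.savez('cr4.npz',t=t,s=s)
cv2.imwrite('pics/cr4.png',np.hstack([cv2.resize(t[210:290,260:340],(400,400),interpolation=2),cv2.resize(s[215:305,255:345],(400,400),interpolation=2)]))
path([((.52,0,.27),-79.5,90,0),((.49,0.005,.15),-79.5,45,0)])
E
```

```text
0 [22.0, 5.0, -16.0, -0.0, -69.0, -11.0]
1 [46.0, 18.0, -47.0, 40.0, -62.0, -67.0]
```

View pics/cr4.png

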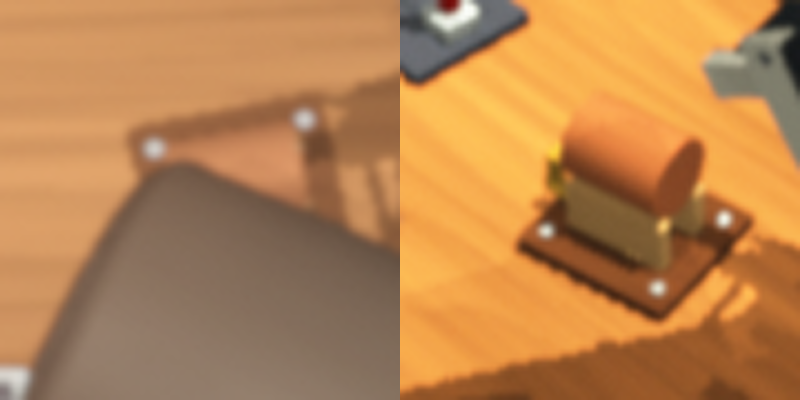

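The cup lies on the rails with its handle down in the slot ((555,170) in the right panel) and its base end centred at about (683,172), facing -y. Next I'll compute where it sits along the axis and plan the second grasp.

```bash
python3 - <<'E'
from k import *
b=ray('side',255+283/4.444,215+172/4.444,.0712);u=np.array([.183,-.983,0])
print('base',b,'along',(b-[.485,.0005,.0712])@u,'lat',(b-[.485,.0005,.0712])@[.983,.183,0])
# grip at cup z=30: 5 mm to mouth side of mid
C=np.array([.485,.0005,.0712])-.005*u
for pc in(40,45):
    W=[((.52,0,.27),-79.5,90,0),((*C[:2],.16),-79.5,pc,0),((*C[:2],.0725),-79.5,pc,0)]
    path(W);legs(W)
E
```

```text
base [ 0.50065436 -0.03108051  0.0712    ] along 0.03390838594954589 lat 0.009608999764806472
0 [22.0, 5.0, -16.0, -0.0, -69.0, -11.0]
1 [49.0, 19.0, -48.0, 41.0, -66.0, -70.0]
2 [47.0, 27.0, -52.0, 47.0, -57.0, -80.0]
0 [1.78, 9.08, 2.51] [-58.9, -11.0, 0.1] -> [0.52, -0.0, 0.2512]
1 [-3.33, -0.87, -10.33] [-49.2, -9.1, 0.0] -> [0.4867, -0.0087, 0.1479]
2 [0.0, -0.0, -8.75] [0.0, 0.0, 0.0] -> [0.4867, -0.0087, 0.0604]
0 [22.0, 5.0, -16.0, -0.0, -69.0, -11.0]
1 [47.0, 16.0, -47.0, 39.0, -64.0, -67.0]
2 [45.0, 24.0, -52.0, 46.0, -53.0, -76.0]
0 [1.78, 9.08, 2.51] [-58.9, -11.0, 0.1] -> [0.52, -0.0, 0.2512]
1 [-3.35, -0.77, -10.45] [-44.2, -8.2, 0.0] -> [0.4865, -0.0077, 0.1467]
2 [0.0, 0.0, -8.75] [0.0, 0.0, 0.0] -> [0.4865, -0.0077, 0.0592]
```

```bash
python3 - <<'E'
from k import *
u=np.array([.183,-.983,0]);v=np.array([.983,.183,0]);c=np.array([.485,.0005,0])
P_=[c+.035*u+[0,0,.0712]]+[c+a*.055*u+b*.05*v+[0,0,.012] for a,b in((-1,-1),(1,-1),(1,1))]+[c+.036*u+[0,0,.0475]-.018*v]
print(((proj('side',P_)-[255,215])*4.444+[400,0]).round())
E
```

```text
[[675. 182.]
 [509. 240.]
 [656. 316.]
 [749. 216.]
 [660. 229.]]
```

carry_out --deltas '[0.3,2,2.5,-9.8,-1.8,0,1,0.6,4,2.5,-19.6,-3.7,0,1,0.9,6,2.5,-29.4,-5.5,0,1,1.2,7.5,2.5,-39.2,-7.3,0,1,1.5,8.5,2.5,-49,-9.1,0,1,1.8,9.1,2.5,-58.9,-11,0,1,1.8,9.1,2.5,-58.9,-11,0,1]'

```text
clock: 14.1
position: [0.5193, 0.0037, 0.2502]
ee_rot: [[0.19, -0.982, -0.001], [-0.982, -0.19, -0.004], [0.004, 0.002, -1.0]]
force: [-0.3, -0.2, 0.3]
grip_width: 1.001
grip_force: 0.0
```

carry_out --deltas '[-0.5,-0.1,-1,-8.9,-1.6,0,1,-1.1,-0.3,-3,-17.8,-3.3,0,1,-1.7,-0.4,-5,-26.6,-4.9,0,1,-2.3,-0.5,-7,-35.5,-6.6,0,1,-2.8,-0.7,-9,-44.2,-8.2,0,1,-3.2,-0.7,-10.5,-44.2,-8.2,0,1,-3.2,-0.7,-10.5,-44.2,-8.2,0,1]'

```text
clock: 14.98
position: [0.4878, -0.0079, 0.1454]
ee_rot: [[0.13, -0.984, 0.126], [-0.695, -0.181, -0.696], [0.707, 0.003, -0.707]]
force: [0.1, 0.1, 0.7]
grip_width: 0.997
grip_force: 0.0
```

```bash
python3 - <<'E'
from k import *
u=np.array([.183,-.983,0]);v=np.array([.983,.183,0])
C=np.array([.485,.0005,.0712])-.005*u+.0015*v
legs([((*C[:2],.0725),-79.5,45,0)])
E
```

```text
0 [0.02, 0.05, -8.62] [0.0, -0.2, 0.1] -> [0.488, -0.0074, 0.0592]
```

carry_out --deltas '[0,0,-3,0,0,0,1,0,0,-5.5,0,0,0,1,0,0,-7.5,0,0,0,1,0,0,-8.6,0,0,0,1,0,0,-8.6,0,0,0,1,0,0,-8.6,0,0,0,1]'

```text
clock: 15.72
position: [0.489, -0.0066, 0.0613]
ee_rot: [[0.127, -0.983, 0.13], [-0.696, -0.182, -0.694], [0.707, -0.002, -0.708]]
force: [0.1, 0.5, 0.4]
grip_width: 0.997
grip_force: 0.0
```

carry_out --deltas '[0,0,0,0,0,0,0.5,0,0,0,0,0,0,0.5,0,0,0,0,0,0,0.5,0,0,0,0,0,0,0.5,0,0,0,0,0,0,0.5,0,0,0,0,0,0,0.5]' --grip_force 30

```text
clock: 16.48
position: [0.4907, -0.0052, 0.062]
ee_rot: [[0.127, -0.983, 0.134], [-0.695, -0.185, -0.695], [0.708, -0.005, -0.707]]
force: [7.3, -0.7, 8.3]
grip_width: 0.619
grip_force: 30.0
```

carry_out --deltas '[0,0,0.5,0,0,0,0.5,0,0,2,0,0,0,0.5,0,0,4,0,0,0,0.5,0,0,7,0,0,0,0.5,0,0,10,0,0,0,0.5,0,0,12,0,0,0,0.5,0,0,13,0,0,0,0.5,0,0,13,0,0,0,0.5]' --grip_force 35

```text
clock: 17.48
position: [0.4884, -0.0066, 0.1904]
ee_rot: [[0.128, -0.983, 0.13], [-0.696, -0.183, -0.695], [0.707, -0.002, -0.708]]
force: [-0.4, 0.8, -3.0]
grip_width: 0.614
grip_force: 35.0
```

```bash
python3 - <<'E'
from k import *
# cup z=30 at grip; lean a: hanging tool pitch p=45-a. cup x = heading 178 raised a; cup z = down, leaning to +heading
hk=np.array([.531,.304,.165]);a=15
H=np.array([np.cos(np.radians(178)),np.sin(np.radians(178)),0]);Z=np.array([0,0,1.])
x=np.cos(np.radians(a))*H+np.sin(np.radians(a))*Z; z=-np.cos(np.radians(a))*Z+np.sin(np.radians(a))*H
R=RT(178,45-a,1)
print('check toolz',R[:,2],np.cos(np.pi/4)*x+np.sin(np.pi/4)*z)
G=hk-.0387*x+.016*z+.030*z;print('grip at hook',G)
W=[((.52,.02,.26),-79.5,90,0),((.55,.16,.30),130,60,1),((G[0]+.06,G[1],.26),178,30,1),((G[0]+.06,G[1],G[2]+.06),178,30,1),((G[0],G[1],G[2]+.06),178,30,1),((*G,),178,30,1)]
path(W);legs(W)
E
```

```text
check toolz [-0.86549784  0.03022385 -0.5       ] [-0.86549784  0.03022385 -0.5       ]
grip at hook [0.55646013 0.30311091 0.11055111]
0 [24.0, 5.0, -17.0, 0.0, -67.0, -13.0]
1 [17.0, 19.0, 11.0, -27.0, -94.0, 24.0]
2 [26.0, 55.0, 58.0, -41.0, -142.0, 40.0]
3 [27.0, 58.0, 52.0, -35.0, -134.0, 48.0]
4 [29.0, 53.0, 39.0, -34.0, -127.0, 52.0]
5 [29.0, 56.0, 36.0, -32.0, -122.0, 55.0]
0 [3.16, 2.66, 5.08] [44.2, 8.3, 0.0] -> [0.52, 0.02, 0.2412]
1 [2.4, 14.72, 4.25] [27.4, 12.9, 28.8] -> [0.544, 0.1672, 0.2837]
2 [5.62, 13.65, -3.31] [13.5, 27.8, 46.9] -> [0.6002, 0.3037, 0.2506]
3 [-0.0, -0.0, -8.94] [0.0, 0.0, 0.0] -> [0.6002, 0.3037, 0.1612]
4 [-6.0, -0.0, -0.0] [0.0, 0.0, 0.0] -> [0.5402, 0.3037, 0.1612]
5 [-0.0, -0.0, -6.0] [0.0, 0.0, 0.0] -> [0.5402, 0.3037, 0.1012]
```

Gripped and lifted; the weight reads 3 N. A pre-lean of 15° would make the strip touch the riser, so I'm replanning the hook approach with about 5° lean and lowering along the cup's axis.

```bash
cat >> k.py <<'E'
def hookG(a,hk=(.531,.304,.165),gx=-.003,gz=.030,r=0):
    H=np.array([np.cos(np.radians(178)),np.sin(np.radians(178)),0]);Z=np.array([0,0,1.]);c,s=np.cos(np.radians(a)),np.sin(np.radians(a))
    x=c*H+s*Z;z=-c*Z+s*H
    return np.array(hk)+(gx-.0387)*x+(gz+.016)*z-r*z
E
python3 - <<'E'
from k import *
G0,G1=hookG(5),hookG(5,r=.05);print(G0,G1)
W=[((.52,.02,.27),-79.5,90,0),((.55,.16,.31),130,60,1),((G1[0]+.04,G1[1],.25),178,40,1),((G1[0]+.04,*G1[1:]),178,40,1),((*G1,),178,40,1),((*G0,),178,40,1)]
path(W);legs(W)
E
```

```text
[0.56850929 0.30269015 0.11554065] [0.57286442 0.30253806 0.16535038]
0 [24.0, 5.0, -16.0, 0.0, -69.0, -13.0]
1 [17.0, 19.0, 12.0, -27.0, -95.0, 24.0]
2 [28.0, 50.0, 49.0, -31.0, -130.0, 48.0]
3 [29.0, 53.0, 43.0, -28.0, -123.0, 53.0]
4 [30.0, 49.0, 35.0, -27.0, -118.0, 54.0]
5 [30.0, 51.0, 32.0, -27.0, -114.0, 57.0]
0 [3.16, 2.66, 6.08] [44.2, 8.3, 0.0] -> [0.52, 0.02, 0.2512]
1 [2.4, 14.72, 4.25] [27.4, 12.9, 28.8] -> [0.544, 0.1672, 0.2937]
2 [5.45, 13.58, -5.58] [9.0, 18.5, 47.5] -> [0.5985, 0.303, 0.2379]
3 [-0.0, 0.0, -8.46] [0.0, 0.0, 0.0] -> [0.5985, 0.303, 0.1533]
4 [-4.0, 0.0, -0.0] [0.0, 0.0, 0.0] -> [0.5585, 0.303, 0.1533]
5 [-0.44, 0.02, -4.98] [0.0, 0.0, 0.0] -> [0.5541, 0.3032, 0.1035]
```

carry_out --deltas '[0.6,0.5,1.2,8.8,1.7,0,0.5,1.2,1,2.4,17.6,3.3,0,0.5,1.9,1.6,3.6,26.5,5,0,0.5,2.5,2.1,4.8,35.3,6.6,0,0.5,3.2,2.7,6.1,44.2,8.3,0,0.5,3.2,2.7,6.1,44.2,8.3,0,0.5]'

```text
clock: 18.23
position: [0.5216, 0.0189, 0.2518]
ee_rot: [[0.177, -0.984, 0.0], [-0.984, -0.177, 0.001], [-0.001, -0.001, -1.0]]
force: [-0.6, 0.6, -3.2]
grip_width: 0.617
grip_force: 35.0
```

carry_out --deltas '[0.4,2.5,0.7,4.6,2.2,4.8,0.5,0.8,4.9,1.4,9.1,4.3,9.6,0.5,1.2,7.4,2.1,13.7,6.5,14.4,0.5,1.6,9.8,2.8,18.3,8.6,19.2,0.5,2,12.3,3.5,22.8,10.8,24,0.5,2.4,14.7,4.2,27.4,12.9,28.8,0.5,2.4,14.7,4.2,27.4,12.9,28.8,0.5]'

```text
clock: 19.1
position: [0.5441, 0.1677, 0.2898]
ee_rot: [[0.553, -0.766, -0.327], [-0.666, -0.643, 0.379], [-0.5, 0.008, -0.866]]
force: [-1.1, -0.2, -3.2]
grip_width: 0.611
grip_force: 35.0
```

carry_out --deltas '[0.8,1.9,0,1.3,2.6,6.8,0.5,1.6,3.9,0,2.6,5.3,13.6,0.5,2.4,5.8,-0.8,3.9,7.9,20.4,0.5,3.1,7.8,-2,5.1,10.6,27.2,0.5,3.9,9.7,-3.2,6.4,13.2,34,0.5,4.7,11.7,-4.4,7.7,15.9,40.8,0.5,5.4,13.6,-5.6,9,18.5,47.5,0.5,5.4,13.6,-5.6,9,18.5,47.5,0.5]'

```text
clock: 20.1
position: [0.5966, 0.3063, 0.2304]
ee_rot: [[0.637, -0.032, -0.77], [-0.027, -0.999, 0.019], [-0.771, 0.009, -0.637]]
force: [-0.7, 0.2, -3.7]
grip_width: 0.615
grip_force: 35.0
```

```bash
python3 - <<'E'
from k import *
s=monitor.observe();print(s['grip_width'],s['force'])
G0,G1=hookG(5),hookG(5,r=.05)
legs([((G1[0]+.04,*G1[1:]),178,40,1),((*G1,),178,40,1),((*G0,),178,40,1)])
E
```

```text
0.6148312767759165 [-0.70965628  0.22270479 -3.69035791]
0 [0.19, -0.33, -7.72] [0.5, -0.4, -0.2] -> [0.5985, 0.303, 0.1533]
1 [-4.0, 0.0, -0.0] [0.0, 0.0, 0.0] -> [0.5585, 0.303, 0.1533]
2 [-0.44, 0.02, -4.98] [0.0, 0.0, 0.0] -> [0.5541, 0.3032, 0.1035]
```

carry_out --deltas '[0.1,0,-3,0,0,0,0.5,0.1,0,-6,0,0,0,0.5,0.1,0,-8,0,0,0,0.5,0.1,0,-8,0,0,0,0.5,-1.5,0,-8,0,0,0,0.5,-3,0,-8,0,0,0,0.5,-3.9,0,-8,0,0,0,0.5,-3.9,0,-8,0,0,0,0.5]'

```text
clock: 21.1
position: [0.5596, 0.3035, 0.159]
ee_rot: [[0.645, -0.035, -0.763], [-0.023, -0.999, 0.026], [-0.764, 0.0, -0.646]]
force: [-0.1, -0.1, -2.8]
grip_width: 0.612
grip_force: 35.0
```

```bash
python3 - <<'E'
from k import *
t=get_image('top')[:,:,::-1];s=get_image('side')[:,:,::-1]
legs([(hookG(5,r=.05),178,40,1),(hookG(5),178,40,1)])
st=monitor.observe();R=np.array(st['ee_rot']);g=np.array(st['position'])-R[:,2]*arm.grip_depth
a=5;H=np.array([-np.cos(np.radians(2)),np.sin(np.radians(2)),0]);Z=np.array([0,0,1.]);c,sn=np.cos(np.radians(a)),np.sin(np.radians(a));x=c*H+sn*Z;z=-c*Z+sn*H;y=np.cross(z,x)
o=g+.003*x-.030*z
P_=[o+.053*x+e*.007*y-.025*z for e in(-1,1)]+[o+.0245*x-.025*z+e*.007*y for e in(-1,1)]+[o+.053*x+.015*z+e*.007*y for e in(-1,1)]
print('top',((proj('top',P_)-[170,190])*5).round().tolist());print('side',((proj('side',P_)-[215,130])*5+[400,0]).round().tolist())
cv2.imwrite('pics/hk1.png',np.hstack([cv2.resize(t[190:270,170:250],(400,400),interpolation=2),cv2.resize(s[130:210,215:295],(400,400),interpolation=2)]))
E
```

```text
0 [-0.15, -0.03, -0.49] [0.0, 0.2, 0.0] -> [0.5585, 0.303, 0.1533]
1 [-0.44, 0.02, -4.98] [0.0, 0.0, 0.0] -> [0.5541, 0.3032, 0.1035]
top [[42.0, 165.0], [12.0, 164.0], [47.0, 106.0], [17.0, 106.0], [65.0, 187.0], [36.0, 187.0]]
side [[529.0, 104.0], [514.0, 94.0], [570.0, 89.0], [555.0, 79.0], [532.0, 166.0], [517.0, 156.0]]
```

View pics/hk1.png

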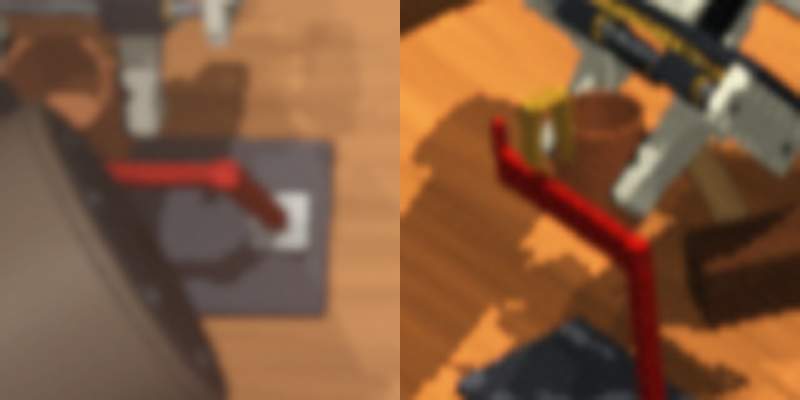

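The side view shows the handle at (520–545, 95–165), mouth up, above and just behind the bar; bar corner at (637,243), bar start at (505,155), tip top at (498,120). I'll check for a relative offset between handle and bar in this view.

```bash
python3 - <<'E'
from k import *
hk=np.array([.531,.304,.165]);d=np.array([-.036,-.9993,0])
P_=[hk-.050*d+[0,0,.022],hk-.047*d+[0,0,.004],hk+.080*d+[0,0,.004],hk+[0,0,.004]]
print('side',((proj('side',P_)-[215,130])*5+[400,0]).round().tolist());print('top',((proj('top',P_)-[170,190])*5).round().tolist())
e=np.array([.01,0,0]);print('per cm x,y,z side', [((proj('side',[hk+v])-proj('side',[hk]))*5).round(1).tolist() for v in(e,e[[1,0,2]],e[[1,2,0]])])
im=cv2.imread('pics/hk1.png')[:,400:].astype(int)
m=(im[...,2]>110)&(im[...,1]<60)&(im[...,0]<60)
for u in(115,130,150,180,210,230): 
    v=np.nonzero(m[:,u])[0];print(u+400,v.min() if len(v) else None,v.max() if len(v) else None)
E
```

```text
side [[490.0, 124.0], [497.0, 152.0], [630.0, 244.0], [545.0, 185.0]]
top [[-49.0, 164.0], [-32.0, 171.0], [228.0, 175.0], [64.0, 172.0]]
per cm x,y,z side [[[13.5, -7.0]], [[-10.8, -6.9]], [[-1.9, -14.5]]]
515 151 193
530 162 203
550 173 214
580 123 236
610 129 258
630 124 251
```

The handle and bar show the same +7 px bias, so their relative position is right. Lowering along the cup's axis.

carry_out --deltas '[-0.2,0,-1,0,0,0,0.5,-0.3,0,-2,0,0,0,0.5,-0.4,0,-3,0,0,0,0.5,-0.4,0,-3.8,0,0,0,0.5,-0.5,0,-4.5,0,0,0,0.5,-0.5,0,-4.8,0,0,0,0.5,-0.5,0,-4.8,0,0,0,0.5]'

```text
clock: 22.08
position: [0.5561, 0.3028, 0.1083]
ee_rot: [[0.646, -0.036, -0.763], [-0.024, -0.999, 0.027], [-0.763, 0.001, -0.646]]
force: [8.1, -1.2, -2.0]
grip_width: 0.616
grip_force: 35.0
```

The bar presses the riser outward with +8 N in x, so I'm shifting 3 mm outward and then lowering further.

carry_out --deltas '[0.3,0,0,0,0,0,0.5,0.35,0,0,0,0,0,0.5,0.35,0,-0.3,0,0,0,0.5,0.35,0,-0.5,0,0,0,0.5,0.35,0,-0.5,0,0,0,0.5]'

```text
clock: 22.7
position: [0.5578, 0.3033, 0.1042]
ee_rot: [[0.643, -0.035, -0.765], [-0.023, -0.999, 0.026], [-0.765, 0.001, -0.644]]
force: [0.0, -0.4, -2.6]
grip_width: 0.612
grip_force: 35.0
```

carry_out --deltas '[0,0,-0.2,0,0,0,0.5,0,0,-0.4,0,0,0,0.5,0,0,-0.4,0,0,0,0.5]'

```text
clock: 23.08
position: [0.5577, 0.3034, 0.1016]
ee_rot: [[0.643, -0.034, -0.765], [-0.022, -0.999, 0.026], [-0.765, 0.0, -0.644]]
force: [-2.2, 1.1, 4.9]
grip_width: 0.617
grip_force: 35.0
```

The strap rests on the bar, with about 8 N on it. Releasing gently.

carry_out --deltas '[0,0,0.15,0,0,0,0.5,0,0,0.15,0,0,0,0.5,0,0,0.15,0,0,0,0.5]' --grip_force 4

```text
clock: 23.45
position: [0.5581, 0.3033, 0.1017]
ee_rot: [[0.644, -0.035, -0.764], [-0.023, -0.999, 0.027], [-0.765, 0.001, -0.644]]
force: [1.1, -0.2, -2.4]
grip_width: 0.623
grip_force: 4.0
```

carry_out --deltas '[0,0,0,0,0,0,0.64,0,0,0,0,0,0,0.68,0,0,0,0,0,0,0.75,0,0,0,0,0,0,0.85,0,0,0,0,0,0,1,0,0,0,0,0,0,1,0,0,0,0,0,0,1,0,0,0,0,0,0,1]'

```text
clock: 24.45
position: [0.558, 0.3033, 0.1021]
ee_rot: [[0.644, -0.035, -0.765], [-0.023, -0.999, 0.026], [-0.765, 0.001, -0.644]]
force: [-0.5, 0.2, -0.4]
grip_width: 1.0
grip_force: 0.0
```

carry_out --deltas '[0.8,0,0.6,0,0,0,1,2,0,1.6,0,0,0,1,4,0,3.2,0,0,0,1,6,0,5,0,0,0,1,8,0,6.7,0,0,0,1,10,0,10,0,0,0,1,10,0,14,0,0,0,1,10,0,18,0,0,0,1]'

```text
clock: 25.45
position: [0.6585, 0.3028, 0.2829]
ee_rot: [[0.644, -0.035, -0.765], [-0.024, -0.999, 0.026], [-0.765, 0.001, -0.644]]
force: [0.6, 0.5, 0.7]
grip_width: 1.001
grip_force: 0.0
```

```bash
python3 - <<'E'
from k import *
t=get_image('top')[:,:,::-1];s=get_image('side')[:,:,::-1]
st=monitor.observe();print(st['position'],st['force'],st['grip_width'])
cv2.imwrite('pics/end.png',np.hstack([cv2.resize(t[190:270,170:250],(400,400),interpolation=2),cv2.resize(s[130:210,215:295],(400,400),interpolation=2)]))
np.save('s1.npy',s)
E
```

```text
[0.65949656 0.30248519 0.28809351] [ 0.28089546 -0.56120833  1.8651296 ] 0.9982800022240838
```

View pics/end.png

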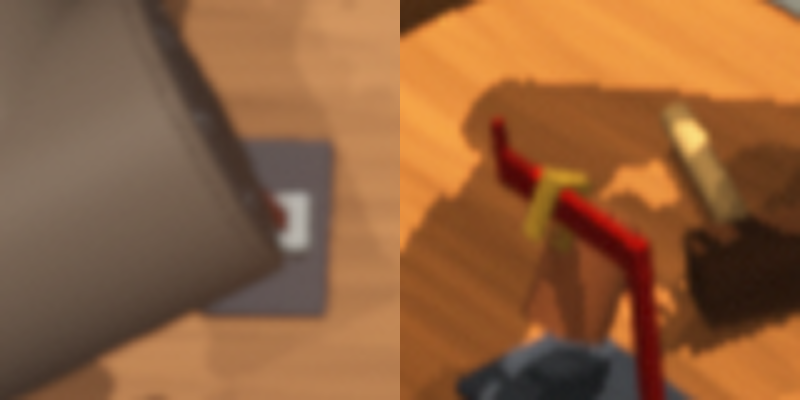

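The cup hangs from the bar by its handle ((550,200) in the right panel), leaning under the arm. I'll wait, check that it's still, then hand in.

carry_out --deltas '[0,0,2,0,0,0,1,0,0,2,0,0,0,1,0,0,2,0,0,0,1,0,0,2,0,0,0,1,0,0,2,0,0,0,1,0,0,2,0,0,0,1,0,0,2,0,0,0,1,0,0,2,0,0,0,1]'

```text
clock: 26.55
position: [0.6557, 0.3026, 0.3011]
ee_rot: [[0.645, -0.035, -0.764], [-0.023, -0.999, 0.027], [-0.764, 0.0, -0.645]]
force: [0.4, 0.5, -0.2]
grip_width: 1.002
grip_force: 0.0
```

carry_out --deltas '[0,0,0,0,0,0,1,0,0,0,0,0,0,1,0,0,0,0,0,0,1,0,0,0,0,0,0,1,0,0,0,0,0,0,1,0,0,0,0,0,0,1,0,0,0,0,0,0,1,0,0,0,0,0,0,1]'

```text
clock: 27.55
position: [0.6557, 0.3026, 0.3011]
ee_rot: [[0.645, -0.035, -0.764], [-0.023, -0.999, 0.027], [-0.764, 0.0, -0.645]]
force: [0.1, 0.6, -0.3]
grip_width: 1.001
grip_force: 0.0
```

```bash
python3 - <<'E'
from k import *
a=get_image('side').astype(int)
for _ in range(8): b=get_image('side').astype(int)
d=np.abs(a-b)[150:205,235:270].max();print('motion',d)
if d<25: print(arm.hand_in())
E
```

```text
motion 6
the job is handed in; nothing more can be done
None
```

The cup was laid in the wooden cradle with its handle in the slot and let go, then regripped the other way and hung by its handle on the red hook arm; it hung still with the gripper clear when I handed in, at about 28 s of the 72 s allowed.

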